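# Put the stacked sharpening stones back in their trays

## Task

The four sharpening stones have been left stacked criss-cross to dry: take the stack apart from the top and lay each stone flat in the black tray whose ribs and tabs have its own colour. Grit must not be carried from one stone to another, so no stone may touch another stone's tray; the stones chip easily, so keep them level and set them down without dropping them. Leave the tin and the chisel where they are.

Things in the scene. Friction and masses are not known exactly. Their poses are not given: they have to be found in the camera images.
- stone_green: Loose dark green (coarsest) sharpening stone, a plain bar 170 (x) by 48 (y) by 24 (z) mm, 0.33 to 0.5 kg. Origin: centre of its underside, x along its length, z up. One of the two that lie side by side at the bottom of the stack, on the mat, 102 mm between centres; which side is drawn afresh. (The blue bench mat under everything is 3 mm thick: its top is at z = 0.003.)
- tray_green: Fixed black tray; its floor ribs and two end tabs dark green. Outside 198 (x) by 76 (y) mm, 8 mm high; inside 190 by 68 mm; floor (rib tops) 3 mm above its underside, so the lip stands 5 mm above the floor. Tabs 26 mm wide, 3 mm high, 11 mm past the ends. Origin: centre of its underside, x along its length, z up. On the mat, two trays left and two right of the stack.
- stone_red: Loose brick red (medium) sharpening stone, a plain bar 170 (x) by 48 (y) by 24 (z) mm, 0.33 to 0.5 kg. Origin: centre of its underside, x along its length, z up. One of the two that lie side by side at the bottom of the stack, on the mat, 102 mm between centres; which side is drawn afresh.
- tray_red: Fixed black tray; its floor ribs and two end tabs brick red. Outside 198 (x) by 76 (y) mm, 8 mm high; inside 190 by 68 mm; floor (rib tops) 3 mm above its underside, so the lip stands 5 mm above the floor. Tabs 26 mm wide, 3 mm high, 11 mm past the ends. Origin: centre of its underside, x along its length, z up. On the mat, two trays left and two right of the stack.
- stone_yellow: Loose ochre yellow (fine) sharpening stone, a plain bar 170 (x) by 48 (y) by 24 (z) mm, 0.33 to 0.5 kg. Origin: centre of its underside, x along its length, z up. One of the two that lie across the bottom pair, about 110 mm between centres and at a right angle to them give or take 5 degrees; which side is drawn afresh.
- tray_yellow: Fixed black tray; its floor ribs and two end tabs ochre yellow. Outside 198 (x) by 76 (y) mm, 8 mm high; inside 190 by 68 mm; floor (rib tops) 3 mm above its underside, so the lip stands 5 mm above the floor. Tabs 26 mm wide, 3 mm high, 11 mm past the ends. Origin: centre of its underside, x along its length, z up. On the mat, two trays left and two right of the stack.
- stone_white: Loose off-white (finest) sharpening stone, a plain bar 170 (x) by 48 (y) by 24 (z) mm, 0.33 to 0.5 kg. Origin: centre of its underside, x along its length, z up. One of the two that lie across the bottom pair, about 110 mm between centres and at a right angle to them give or take 5 degrees; which side is drawn afresh.
- tray_white: Fixed black tray; its floor ribs and two end tabs off-white. Outside 198 (x) by 76 (y) mm, 8 mm high; inside 190 by 68 mm; floor (rib tops) 3 mm above its underside, so the lip stands 5 mm above the floor. Tabs 26 mm wide, 3 mm high, 11 mm past the ends. Origin: centre of its underside, x along its length, z up. On the mat, two trays left and two right of the stack.
- filler_tin: Yellow round tin with a red band and a steel lid, 66 mm across, 75 mm high, loose, standing on the mat beyond the stack. Origin: centre of its underside. Not part of the job.
- chisel: Wood-handled chisel, 243 mm long, 27 mm at its highest, lying loose on the mat beyond the stack. Origin: on its underside near the middle, x from handle to blade. Not part of the job.
Mind the look-alikes: they are no part of the job. Of the things like the stone_red, leave any that is pink or purple; of the rest the larger one is meant.

How it is judged (in metres and radians):
At the end, for the whole second after the job is handed in: Every stone lies flat (within 3 degrees) on the floor of the tray of its own colour, inside the lip (centres within 16 mm, which is the play inside the lip), lengthwise, released and at rest; tin and chisel within 15 mm of where they stood (z of stone_green in the frame of tray_green between 0 and 0.006 m and horizontal distance between stone_green and tray_green below 0.016 m and angle between each of stone_green, stone_red, stone_yellow, stone_white's own z axis and vertical below 0.05 rad and angle between the x axis of stone_green and the x axis of tray_green, either way round below 0.25 rad and linear speed of each of stone_green, stone_red, stone_yellow, stone_white below 0.02 m/s and angular speed of each of stone_green, stone_red, stone_yellow, stone_white below 0.1 rad/s and z of stone_red in the frame of tray_red between 0 and 0.006 m and horizontal distance between stone_red and tray_red below 0.016 m and angle between the x axis of stone_red and the x axis of tray_red, either way round below 0.25 rad and z of stone_yellow in the frame of tray_yellow between 0 and 0.006 m and horizontal distance between stone_yellow and tray_yellow below 0.016 m and angle between the x axis of stone_yellow and the x axis of tray_yellow, either way round below 0.25 rad and z of stone_white in the frame of tray_white between 0 and 0.006 m and horizontal distance between stone_white and tray_white below 0.016 m and angle between the x axis of stone_white and the x axis of tray_white, either way round below 0.25 rad and distance of each of filler_tin, chisel from where it was at the start of the episode below 0.015 m); the robot touches nothing.
It fails at once if a stone touches a tray that is not its own (contact force between any of stone_green, stone_yellow, stone_white and tray_red above 0.5 N or contact force between any of stone_green, stone_red, stone_white and tray_yellow above 0.5 N or contact force between any of stone_green, stone_red, stone_yellow and tray_white above 0.5 N or contact force between any of stone_red, stone_yellow, stone_white and tray_green above 0.5 N).
It fails at once if a stone is dropped: it moves faster than 0.7 m/s while the fingers do not hold it (a fall of some 25 mm) ((linear speed of stone_green above 0.7 m/s and contact force between the fingers and stone_green below 0.05 N) or (linear speed of stone_red above 0.7 m/s and contact force between the fingers and stone_red below 0.05 N) or (linear speed of stone_yellow above 0.7 m/s and contact force between the fingers and stone_yellow below 0.05 N) or (linear speed of stone_white above 0.7 m/s and contact force between the fingers and stone_white below 0.05 N)).
It fails at once if a lower stone is shifted more than 20 mm while an upper one still lies on it ((distance of stone_green from where it was at the start of the episode above 0.02 m and contact force between stone_green and stone_yellow above 0.3 N) or (distance of stone_green from where it was at the start of the episode above 0.02 m and contact force between stone_green and stone_white above 0.3 N) or (distance of stone_red from where it was at the start of the episode above 0.02 m and contact force between stone_red and stone_yellow above 0.3 N) or (distance of stone_red from where it was at the start of the episode above 0.02 m and contact force between stone_red and stone_white above 0.3 N)).
It fails at once if a stone is tipped more than 30 degrees from flat (angle between any of stone_green, stone_red, stone_yellow, stone_white's own z axis and vertical above 0.52 rad).
It fails at once if the tin or the chisel is pushed more than 15 mm from its place (distance of any of filler_tin, chisel from where it was at the start of the episode above 0.015 m).
It also fails if it takes over 104 s, if anything falls off the work surface, if the arm or the gripper's body presses on something with over 40 N, if the wrist force passes 120 N, or if a joint passes its speed limit or range.

## Robot

A 6-joint arm with a two-finger parallel gripper is mounted at the origin on the work surface. World frame = base frame: x ahead of the robot, y to its left, z up, the work surface at z = 0. Lengths are in mm, angles in rad, forces in N, time in s.
With the tool pointing down it reaches from about 275 to 750 mm from the base axis. Payload 10.2 kg.
Tool frame: the origin (TCP) lies at the very end of the fingers, on their centre line; the grasp point (between the pads) lies 19 mm behind it; z points along the fingers, y is the line along which they close (so a half turn about z gives the same grasp; the last joint's range is limited). The gripper opens to 85 mm and grips with 20 to 120 N. Pads are 22 mm wide; open, the fingers measure 114 mm over their backs; the gripper's body (76 mm by 85 mm) begins 54 mm behind the grasp point. The pads swing forward as they close: fully open they stand 13 mm farther back than shut.
Start: joints at [1.031, 0.313, 1.498, -0, 1.331, -0.223], TCP at [163.565, 498.876, 231.294] pointing down, gripper open.
Joint ranges: [-2.94, 2.94], [-0.97, 2.17], [0.19, 2.56], [-1.23, 4.37], [0.02, 3.11], [-2.88, 2.88]. Speed limits (rad/s): [2.39, 2.39, 3.01, 3.14, 3.14, 3.14].

## Interface

Orientations are given as a unit quaternion [w, x, y, z].
In Python, from rig import * gives the robot as it stands. The module is installed in compiled form; this text tells all that it offers.
- The arm moves only by the shell command python3 -m crank 'ROWS' [FORCE]. ROWS is JSON, a list that holds one entry, the list of rows, each a list of 7 numbers: the shift along the tool's x, y, z in units of 25 mm (1.0 is 25 mm), then the turn, a rotation vector about the tool's x, y, z in units of 8 degrees (1.0 is 8 degrees), then the finger opening in mm, from 0 to 85.4. A call has exactly 8 rows; each row shifts and turns the commanded pose from where the row before left it, along the tool's axes as they then stand; what a row does not reach is not made up. A row lasts 1/10 s, in which the tool goes at most 50 mm and 8.59 degrees, less where a joint would pass 70% of its speed; a pose out of reach is approached as far as the arm can. A call is refused whole if a number of a shift passes 1 or a number of a turn 1, either way. A call with a gripper value outside its range is refused whole. The fingers move at their own pace and stop on an object; FORCE is the grip in N (left out, the last holds). Time passes only in rows, so rows that do not move let the fingers close, or fill a call up. It gives the time, the measured TCP pose, the force, the opening and the grip force at its end, in the units of the state.
- sense(): the state, without advancing time (a new reading comes with each control period).
- capture(name): name is "scene" or "top" or "wrist"; returns the picture (420x560x3 uint8, blue, green, red); there is no depth.
- camera_model(name): a dict with "fx", "fy", "cx", "cy" (pixels), "world_from_camera" (4x4, takes a point from camera to world coordinates); the wrist camera has in their place "T_tool_cam" (4x4, takes a point from camera to tool coordinates, whose origin is the TCP and whose axes are the flange's). Camera axes: x right, y up, looking along -z (the intrinsics and any distortion apply to the point x, -y, -z); pixel columns grow to the right and rows downward; lengths in mm; the calibration is good to about 2 mm. A picture is of the moment at which its call begins: read the wrist's pose just before it. camera_model takes no time and is no camera call.
- finish_job(): hands the job in; it is judged then, once.
The state is a dict: "time_s": time; "joints": joint angles; "dq": joint speeds; "tau": joint torques, N m; "eef_pos": TCP position; "ee_rot": TCP orientation; "force": force on the tool from outside, world axes, zero at the start; "wrist_torque": the same for the moment, N m; "grip_width": opening from 0.0 (shut) to 1.0 (fully open); "grip_force": force on a finger pad.
Only numpy, scipy, OpenCV 4.12 (cv2) and the standard library are available. Lean on these libraries where they do the work, as an engineer would, in place of code of your own. Each camera call takes 0.05 s, during which the arm holds its last target. There are 200 camera calls.

## Working session

There is one attempt and no reset: what is moved stays moved. The work goes in short steps, Python scripts to look and compute and a shell command to move; the robot and the scene stay as the last step left them, time stands still between calls to the robot, and variables do not carry over. Pictures are saved under pics/ and viewed, at most 17 in all, crops included, and the job is handed in when it is done.

```bash
mkdir -p pics; python3 - <<'E'
from rig import *
import cv2
s=sense();print(s)
for n in("scene","top"):
    cv2.imwrite(f"pics/{n}0.png",capture(n)); print(camera_model(n))
cv2.imwrite("pics/wrist0.png",capture("wrist"));print(camera_model("wrist"))
E
```

```text
{'time_s': 0.0, 'joints': array([ 1.03059592e+00,  3.13435803e-01,  1.49845863e+00,  1.86419251e-06,
        1.33103517e+00, -2.23389090e-01]), 'dq': array([-1.39416143e-03, -1.28589803e-04, -1.67816698e-05,  6.69345235e-04,
        1.74362790e-03, -7.31945236e-04]), 'tau': array([-7.57495727e-04, -4.12273800e+01, -2.59734195e+01, -3.51078988e-04,
        4.26922154e-03, -2.21862507e-06]), 'eef_pos': array([163.4185847 , 498.62966514, 230.73424201]), 'ee_rot': array([-2.49905752e-04,  1.57744209e-01,  9.87479781e-01, -6.20007853e-04]), 'force': array([ 0.51302828, -0.24404501, -0.27597756]), 'wrist_torque': array([ 0.02177087, -0.03266323, -0.00470594]), 'grip_force': 0.0, 'grip_width': 1.0008380477596939}
{'fx': 456.3620500959144, 'fy': 456.3620500959144, 'cx': 280.70032571300635, 'cy': 213.20468963893566, 'world_from_camera': array([[-8.67294642e-01, -3.74802217e-01,  3.27602352e-01,
         9.38945359e+02],
       [ 4.97645257e-01, -6.68959375e-01,  5.52125486e-01,
         8.34096233e+02],
       [ 1.22148088e-02,  6.41885233e-01,  7.66703428e-01,
         1.14701440e+03],
     
[... 305 characters left out ...]
5603e-01, -2.01784955e-02,  1.25726559e-03,
         1.14562260e+01],
       [-1.57502301e-03,  1.39734406e-01,  9.90187768e-01,
         1.18177376e+03],
       [ 0.00000000e+00,  0.00000000e+00,  0.00000000e+00,
         1.00000000e+00]])}
{'fx': 339.1444603101487, 'fy': 339.1444603101487, 'cx': 277.35438758614526, 'cy': 206.36654327721644, 'T_tool_cam': array([[-1.29242469e-03,  9.53609043e-01,  3.01045052e-01,
         7.77522689e+01],
       [ 9.99999155e-01,  1.19116674e-03,  5.19909623e-04,
        -3.72203609e-01],
       [ 1.37195665e-04,  3.01045470e-01, -9.53609777e-01,
        -1.41697209e+02],
       [ 0.00000000e+00,  0.00000000e+00,  0.00000000e+00,
         1.00000000e+00]])}
```

View pics/top0.png

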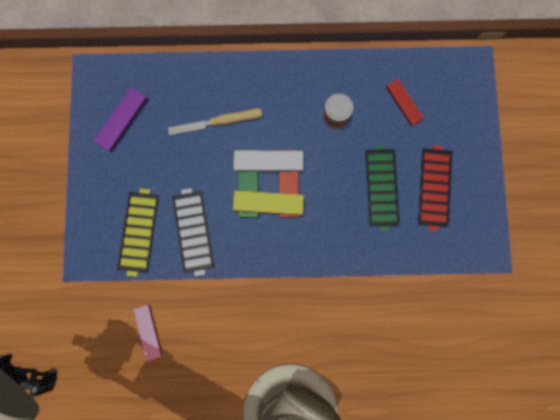

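View pics/scene0.png

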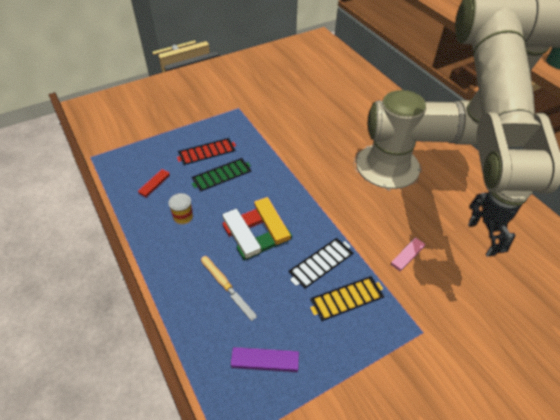

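Top view: white stone (268,161) and yellow (268,203) lie across green (249,194) and red (289,194). The green tray is at (382,188), red at (435,188), white at (193,232) and yellow at (139,232).

Red stone candidates are the stack's brick-red bar (289,194), the small red bar (405,102), the purple bar (121,119) and the pink bar (147,332). I choose the stack one because it is the larger non-pink, non-purple bar. Next, close crops to confirm it and to read corners.

```bash
python3 - <<'E'
import cv2
t=cv2.imread("pics/top0.png");s=cv2.imread("pics/scene0.png")
cv2.imwrite("pics/c1.png",cv2.resize(t[140:230,220:320],None,fx=6,fy=6,interpolation=cv2.INTER_CUBIC))
cv2.imwrite("pics/c2.png",cv2.resize(s[190:265,215:300],None,fx=8,fy=8,interpolation=cv2.INTER_CUBIC))
E
```

```text
(no output)
```

View pics/c1.png

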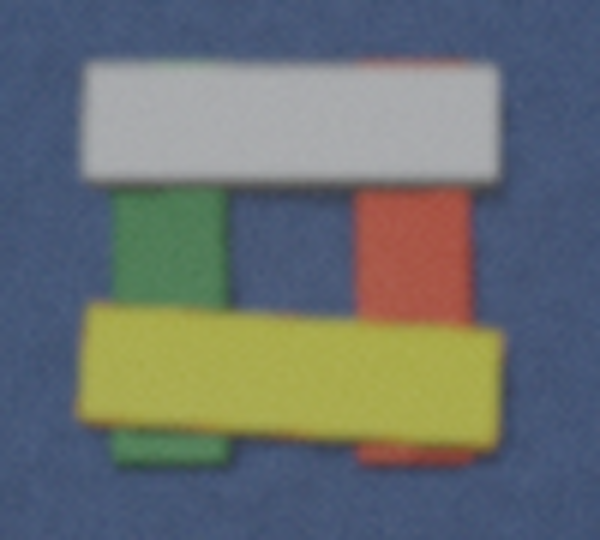

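View pics/c2.png

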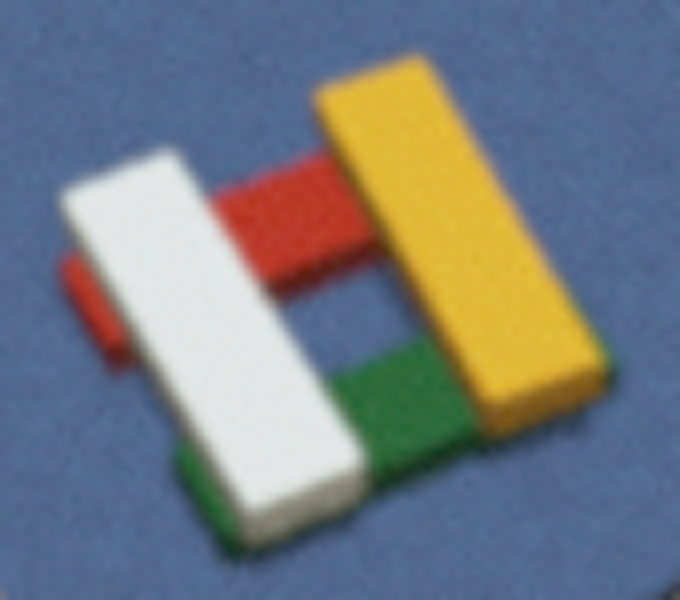

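The crops show the brick-red bar and the green bar under the white and yellow stones, so the choice holds. Next I triangulate the corners and the tray ribs.

```bash
cat > h.py <<'E'
import numpy as np,cv2
from rig import *
CM={n:camera_model(n) for n in("scene","top")}
def ray(n,p):
    c=CM[n];M=c["world_from_camera"];p=np.asarray(p,float)
    d=M[:3,:3]@np.array([(p[0]-c["cx"])/c["fx"],-(p[1]-c["cy"])/c["fy"],-1]);return M[:3,3],d/np.linalg.norm(d)
def plane(n,p,z):
    o,d=ray(n,p);return (o+d*(z-o[2])/d[2])
def tri(p,q):
    a,d=ray("top",p);b,e=ray("scene",q)
    t=np.linalg.lstsq(np.c_[d,-e],b-a,rcond=None)[0]
    return (a+d*t[0]+b+e*t[1])/2,np.linalg.norm(a+d*t[0]-b-e*t[1])
E
python3 - <<'E'
from h import *
np.set_printoptions(precision=1,suppress=True)
t=cv2.imread("pics/top0.png");s=cv2.imread("pics/scene0.png")
f=lambda u,k,o:(np.array(u)+.5)/k-.5+np.array(o)
W=[(84,63),(500,65),(500,182),(84,182)];w=[(245,517),(62,193),(175,150),(365,467)]
Y=[(88,304),(503,330),(497,444),(78,422)];y=[(485,410),(317,95),(425,57),(605,362)]
for n,A,B in(("white",W,w),("yellow",Y,y)):
    A=f(A,6,(220,140));B=f(B,8,(215,190))
    P=[tri(a,b) for a,b in zip(A,B)];print(n,*[(p[0],round(p[1],1)) for p in P])
    Q=np.array([plane("top",a,51) for a in A]);e=(Q[1]+Q[2]-Q[0]-Q[3])/2;print(" ctr tri",np.mean([p[0] for p in P],0),"plane",Q.mean(0),"len",np.linalg.norm(e),"ang",np.degrees(np.arctan2(e[1],e[0])))
for n,x0,x1 in(("green",113,229),("red",357,471)):
    for z in(27,): print(n,[plane("top",f(u,6,(220,140)),z) for u in((x0,190),(x1,190),(x0,300),(x1,300),((x0+x1)/2,63),((x0+x1)/2,459))])
def mask(im,box,col):
    x0,y0,x1,y1=box;h=cv2.cvtColor(im[y0:y1,x0:x1],cv2.COLOR_BGR2HSV);H,S,V=[h[...,i].astype(int) for i in range(3)]
    if col=="white":m=(S<60)&(V>90)
    else:
        r={"red":(H<12)|(H>170),"green":(H>50)&(H<85),"yellow":(H>15)&(H<36)}[col];m=r&(S>110)&(V>45)
    ys,xs=np.nonzero(m);p=np.c_[xs+x0,ys+y0].astype(np.float32)
    r=cv2.minAreaRect(p);v=np.linalg.eigh(np.cov(p.T))[1][:,1];L=p@v
    c=np.array(r[0]);return c,p.mean(0),v*(L.max()-L.min())/2,r[1]
T={"green":(362,142,402,234),"red":(415,142,455,234),"white":(168,185,217,279),"yellow":(112,185,162,280)}
S={"green":(185,150,257,193),"red":(172,130,242,168),"white":(285,236,357,290),"yellow":(306,272,388,322)}
for n in T:
    c,m,v,r=mask(t,T[n],n);d,k,w,r2=mask(s,S[n],n)
    p,g=tri(m,k);a=plane("top",m+v,6);b=plane("top",m-v,6);e=a-b
    print(n,"rect",c,"mean",m,r,"| scene",d,k,r2,"\n  tri",p,round(g,1),"rect",*tri(c,d),"plane6",plane("top",m,6),"len",np.linalg.norm(e),"ang",np.degrees(np.arctan2(e[1],e[0])))
E
```

```text
white (array([636.9, 125.9,  45.9]), np.float64(0.1)) (array([630.8, -45.8,  48.2]), np.float64(2.5)) (array([581.9, -44.7,  47.1]), np.float64(1.9)) (array([587.2, 126.3,  43.6]), np.float64(0.3))
 ctr tri [609.2  40.4  46.2] plane [608.5  39.9  51. ] len 171.26923766068674 ang -91.31872660561989
yellow (array([535.8, 125.1,  43.6]), np.float64(0.2)) (array([519.7, -43.9,  46.5]), np.float64(3.3)) (array([472.5, -40.1,  47.5]), np.float64(3.6)) (array([486.4, 129.3,  46.4]), np.float64(0.7))
 ctr tri [503.6  42.6  46. ] plane [503.6  41.8  51. ] len 169.8308394866917 ang -94.49971340948913
green [array([587. , 115.9,  27. ]), array([586. ,  67.3,  27. ]), array([540.3, 116.3,  27. ]), array([539.3,  67.9,  27. ]), array([641.2,  91.1,  27. ]), array([473.1,  92.8,  27. ])]
red [array([584.9,  13.7,  27. ]), array([584., -34.,  27.]), array([538.2,  14.6,  27. ]), array([537.2, -32.9,  27. ]), array([639.1, -11.4,  27. ]), array([471. ,  -7.6,  27. ])]
green rect [382.2 187.4] mean [382.  184.4] (83.30079650878906, 23.481962203979492) | scene [220.6 174.2] [220.6 174.1] (14.112846374
[... 386 characters left out ...]
0.6 -385.     0.9] 3.458450523182935 plane6 [ 539.1 -382.4    6. ] len 218.44935804661765 ang 173.67302960314493
white rect [193.5 233. ] mean [192.8 233.7] (45.0, 90.0) | scene [322.6 260.7] [320.6 262.3] (46.20674133300781, 67.96195983886719) 
  tri [436.7 233.9  -2.9] 4.8 rect [434.4 233.3   3.9] 3.2913597343193826 plane6 [434.  233.6   6. ] len 236.42442580817215 ang -171.35140736022507
yellow rect [137.8 232. ] mean [137.5 232.4] (26.305892944335938, 86.672607421875) | scene [346.1 297.9] [346.1 297.8] (23.211645126342773, 73.63524627685547) 
  tri [441.8 372.8   1.6] 3.8 rect [442.3 372.7   1.3] 2.5663211895265623 plane6 [439.9 372.6   6. ] len 217.10444261409722 ang 172.41744996821112
```

Centres and corners agree between views: stone tops triangulate at 46 mm against 51 expected, and trays at about 2 mm against 6, which is a consistent bias within calibration. Next I read the tray tabs closely.

```bash
python3 - <<'E'
import cv2,numpy as np
t=cv2.imread("pics/top0.png")
r=lambda a:cv2.resize(a,None,fx=4,fy=4,interpolation=cv2.INTER_CUBIC)
cv2.imwrite("pics/c3.png",np.hstack([r(t[184:282,112:217]),r(t[140:238,360:455])]))
E
```

```text
(no output)
```

View pics/c3.png

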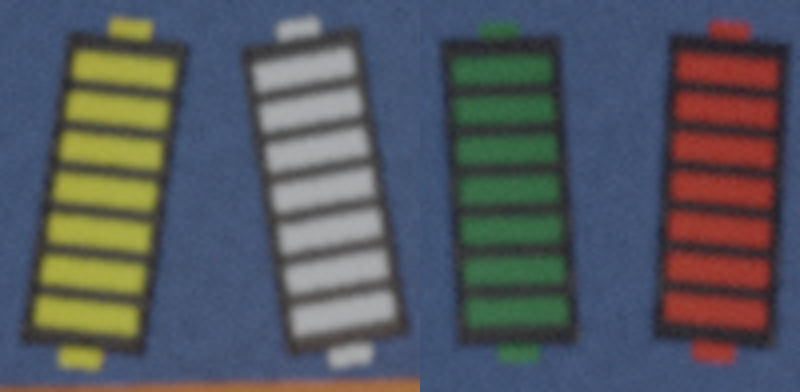

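```bash
cat >> h.py <<'E'
from scipy.spatial.transform import Rotation as Ro
def go(x,y,z,yaw):
    """turn (8deg units) and shifts (25mm units) to tool-down pose with tool y at yaw deg (either way round)"""
    s=sense();q=s["ee_rot"];R=Ro.from_quat([q[1],q[2],q[3],q[0]]);d=np.array([x,y,z])-s["eef_pos"]
    print("t %.1f pos"%s["time_s"],s["eef_pos"].round(1),"yawY %.1f"%np.degrees(np.arctan2(*R.as_matrix()[1::-1,1])),"F",s["force"].round(1),"grip %.2f %.1f"%(s["grip_width"],s["grip_force"]),"q6 %.2f"%s["joints"][5])
    for h in(0,180):
        a=np.radians(yaw+h);Y=np.array([np.cos(a),np.sin(a),0]);Z=np.array([0,0,-1.]);T=np.c_[np.cross(Y,Z),Y,Z]
        rv=np.degrees((R.inv()*Ro.from_matrix(T)).as_rotvec())/8
        print(" +%d turn"%h,rv.round(2),"shift first",(R.inv().apply(d)/25).round(2),"after turn",(T.T@d/25).round(2))
E
python3 - <<'E'
from h import *
np.set_printoptions(precision=2,suppress=True)
f=lambda u,o:(np.array(u)+.5)/4-.5+np.array(o)
for n,a,m,b,o in(("yellow",(124,69),(106,191),(87,316),(112,184)),("white",(304,70),(324,190),(344,314),(112,184)),("green",(83,70),(89,190),(97,311),(360,140)),("red",(308,69),(302,190),(296,311),(360,140))):
    A,M,B=[plane("top",f(u,o),6) for u in(a,m,b)];e=A-B;print(n,"mid",M,"avg",(A+B)/2,"len",np.linalg.norm(e),"ang",np.degrees(np.arctan2(e[1],e[0])))
go(608.5,40,150,-1.3)
E
```

```text
yellow mid [442.5  371.16   6.  ] avg [442.27 371.36   6.  ] len 156.49988204809344 ang -7.252629522798069
white mid [440.35 234.09   6.  ] avg [439.79 234.2    6.  ] len 156.46483173955042 ang 9.60567096641741
green mid [ 542.9  -247.14    6.  ] avg [ 543.28 -247.76    6.  ] len 155.8841893688572 ang 0.3989059644512285
red mid [ 540.13 -382.64    6.  ] avg [ 540.85 -382.72    6.  ] len 157.15054770055133 ang -6.56075723896887
t 0.1 pos [163.5 498.7 230.9] yawY 71.8 F [-0.4  0.1  0.3] grip 1.00 0.0 q6 -0.22
 +0 turn [-0.01  0.    9.14] shift first [-22.63 -11.89   3.24] after turn [-17.94  18.21   3.23]
 +180 turn [ -0.    -0.01 -13.36] shift first [-22.63 -11.89   3.24] after turn [ 17.94 -18.21   3.23]
```

```bash
python3 -m crank '[[[-0.94,-0.5,0,0,0,0,85],[-0.94,-0.5,0,0,0,0,85],[-0.94,-0.5,0,0,0,0,85],[-0.94,-0.5,0,0,0,0,85],[-0.94,-0.5,0,0,0,0,85],[-0.94,-0.5,0,0,0,0,85],[-0.94,-0.5,0,0,0,0,85],[-0.94,-0.5,0,0,0,0,85]]]' 60
python3 -m crank '[[[-0.94,-0.5,0,0,0,0,85],[-0.94,-0.5,0,0,0,0,85],[-0.94,-0.5,0,0,0,0,85],[-0.94,-0.5,0,0,0,0,85],[-0.94,-0.5,0,0,0,0,85],[-0.94,-0.5,0,0,0,0,85],[-0.94,-0.5,0,0,0,0,85],[-0.94,-0.5,0,0,0,0,85]]]'
python3 -m crank '[[[-0.94,-0.5,0,0,0,0,85],[-0.94,-0.5,0,0,0,0,85],[-0.94,-0.5,0,0,0,0,85],[-0.94,-0.5,0,0,0,0,85],[-0.94,-0.5,0,0,0,0,85],[-0.94,-0.5,0,0,0,0,85],[-0.94,-0.5,0,0,0,0,85],[-0.94,-0.5,0,0,0,0,85]]]'
python3 -m crank '[[[0,0,0.3,0,0,1,85],[0,0,0.3,0,0,1,85],[0,0,0.3,0,0,1,85],[0,0,0.3,0,0,1,85],[0,0,0.3,0,0,1,85],[0,0,0.3,0,0,1,85],[0,0,0.3,0,0,1,85],[0,0,0.3,0,0,1,85]]]'
python3 -c "
from h import *
go(608.5,40,90,-1.3)"
```

```text
time_s: 0.95
eef_pos: [311.6, 344.4, 231.2]
ee_rot: [-0.0, 0.158, 0.987, -0.0]
force: [0.9, -0.1, -0.6]
grip_width: 0.998
grip_force: 0.0
time_s: 1.75
eef_pos: [459.1, 190.8, 231.1]
ee_rot: [-0.0, 0.158, 0.987, -0.0]
force: [-0.2, 0.5, -0.2]
grip_width: 0.996
grip_force: 0.0
time_s: 2.55
eef_pos: [606.6, 37.3, 231.0]
ee_rot: [-0.0, 0.158, 0.987, 0.0]
force: [-0.6, 0.5, 0.7]
grip_width: 0.995
grip_force: 0.0
time_s: 3.35
eef_pos: [605.9, 38.1, 170.7]
ee_rot: [-0.0, 0.659, 0.752, -0.0]
force: [-0.7, -0.5, -1.0]
grip_width: 0.993
grip_force: 0.0
t 3.4 pos [605.9  38.1 170.7] yawY 7.5 F [-0.7 -0.5 -1. ] grip 0.99 0.0 q6 -0.26
 +0 turn [-0.  -0.   1.1] shift first [0.06 0.12 3.23] after turn [0.08 0.1  3.23]
 +180 turn [ 0.00e+00 -1.00e-02 -2.14e+01] shift first [0.06 0.12 3.23] after turn [-0.08 -0.1   3.23]
```

```bash
python3 -m crank '[[[0.08,0.1,0,0,0,1,85],[0,0,0,0,0,0.1,85],[0,0,0,0,0,0,85],[0,0,0,0,0,0,85],[0,0,0,0,0,0,85],[0,0,0,0,0,0,85],[0,0,0,0,0,0,85],[0,0,0,0,0,0,85]]]'
python3 - <<'E'
from h import *
go(608.5,40,90,-1.3)
cv2.imwrite("pics/w1.png",capture("wrist"))
E
```

```text
time_s: 4.15
eef_pos: [608.3, 40.4, 171.3]
ee_rot: [0.0, 0.713, 0.701, 0.0]
force: [0.6, 0.1, 0.1]
grip_width: 0.994
grip_force: 0.0
t 4.2 pos [608.3  40.4 171.3] yawY -0.9 F [0.6 0.1 0.1] grip 0.99 0.0 q6 -0.11
 +0 turn [0.   0.   0.05] shift first [-0.02  0.01  3.25] after turn [-0.02  0.01  3.25]
 +180 turn [ -0.     0.   -22.45] shift first [-0.02  0.01  3.25] after turn [ 0.02 -0.01  3.25]
```

View pics/w1.png

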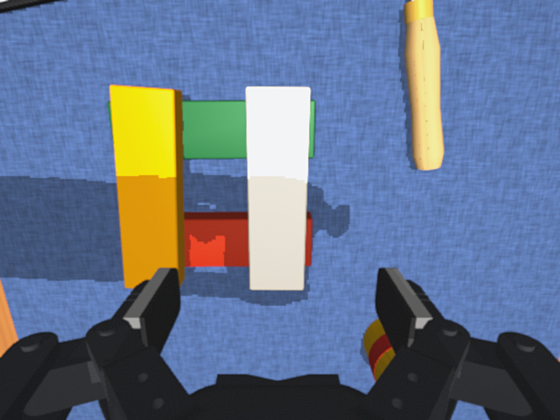

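The wrist view shows the white stone's top face at corners (247,87), (309,87), (305,290) and (248,290), centred between the fingers. I project these to check its position and height.

```bash
cat >> h.py <<'E'
def wplane(px,z):
    s=sense();c=camera_model("wrist");q=s["ee_rot"];R=Ro.from_quat([q[1],q[2],q[3],q[0]]).as_matrix();T=c["T_tool_cam"]
    o=s["eef_pos"]+R@T[:3,3];d=R@T[:3,:3]@np.array([(px[0]-c["cx"])/c["fx"],-(px[1]-c["cy"])/c["fy"],-1]);return o+d*(z-o[2])/d[2]
E
python3 - <<'E'
from h import *
for z in(47,51):
    P=np.array([wplane(p,z) for p in((247,87),(309,87),(305,290),(248,290))]);print(P.round(1).tolist(),P.mean(0).round(1))
    P=np.array([wplane(p,z) for p in((110,86),(175,90),(178,287),(125,288))]);print(P.round(1).tolist(),P.mean(0).round(1))
E
```

```text
[[586.3, 126.3, 47.0], [632.2, 125.5, 47.0], [630.5, -45.4, 47.0], [579.6, -44.5, 47.0]] [607.2  40.5  47. ]
[[485.1, 128.8, 47.0], [532.8, 125.2, 47.0], [517.5, -40.3, 47.0], [470.2, -40.5, 47.0]] [501.4  43.3  47. ]
[[586.7, 126.2, 51.0], [631.9, 125.4, 51.0], [630.1, -42.9, 51.0], [580.1, -42.0, 51.0]] [607.2  41.7  51. ]
[[486.9, 128.7, 51.0], [534.0, 125.1, 51.0], [518.9, -38.0, 51.0], [472.3, -38.1, 51.0]] [503.   44.4  51. ]
```

```bash
python3 -m crank '[[[0,0,0.9,0,0,0.05,85],[0,0,0.9,0,0,0,85],[0,0,0.9,0,0,0,85],[0,0,0.9,0,0,0,85],[0,0,0.9,0,0,0,85],[0,0,0.6,0,0,0,85],[0,0,0.3,0,0,0,85],[0,0,0.1,0,0,0,85]]]'
python3 -m crank '[[[0,0,0,0,0,0,40],[0,0,0,0,0,0,40],[0,0,0,0,0,0,40],[0,0,0,0,0,0,40],[0,0,0,0,0,0,40],[0,0,0,0,0,0,40],[0,0,0,0,0,0,40],[0,0,0,0,0,0,40]]]' 60
python3 -m crank '[[[0,0,-0.1,0,0,0,40],[0,0,-0.2,0,0,0,40],[0,0,-0.3,0,0,0,40],[0,0,-0.3,0,0,0,40],[0,0,-0.3,0,0,0,40],[0,0,-0.3,0,0,0,40],[0,0,-0.3,0,0,0,40],[0,0,-0.3,0,0,0,40]]]'
python3 - <<'E'
from h import *
go(440,234.1,90,99.6)
cv2.imwrite("pics/w2.png",capture("scene")[150:300,180:400].repeat(3,0).repeat(3,1))
E
```

```text
time_s: 5.0
eef_pos: [608.2, 40.4, 33.5]
ee_rot: [-0.0, 0.715, 0.699, -0.0]
force: [-0.2, 0.5, -0.4]
grip_width: 0.997
grip_force: 0.0
time_s: 5.8
eef_pos: [608.6, 40.4, 35.1]
ee_rot: [0.001, 0.715, 0.699, 0.0]
force: [-2.1, -0.4, 7.2]
grip_width: 0.543
grip_force: 63.2
time_s: 6.6
eef_pos: [608.2, 40.4, 87.0]
ee_rot: [0.0, 0.715, 0.699, 0.0]
force: [0.3, 1.0, -4.6]
grip_width: 0.548
grip_force: 62.2
t 6.6 pos [608.2  40.4  87. ] yawY -1.3 F [ 0.3  1.  -4.6] grip 0.55 62.2 q6 -0.10
 +0 turn [  0.     0.   -12.62] shift first [ 7.59 -6.91 -0.12] after turn [ 5.34  8.76 -0.12]
 +180 turn [ 0.   -0.    9.88] shift first [ 7.59 -6.91 -0.12] after turn [-5.34 -8.76 -0.12]
```

View pics/w2.png

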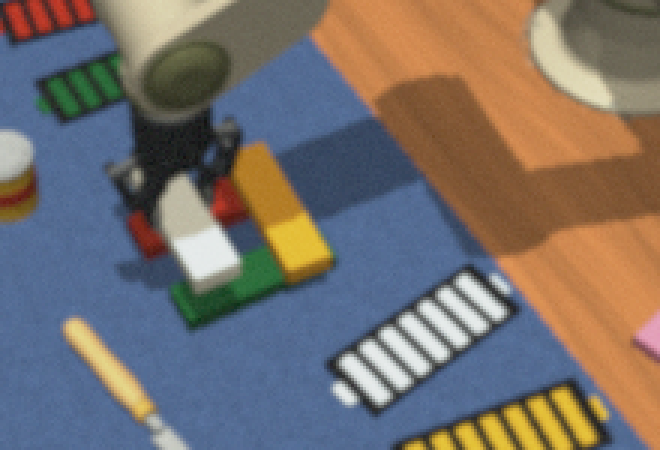

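```bash
python3 -m crank '[[[0.5,-0.45,-0.1,0,0,0,40],[0.95,-0.86,-0.1,0,0,0,40],[0.95,-0.86,0,0,0,0,40],[0.95,-0.86,0,0,0,0,40],[0.95,-0.86,0,0,0,0,40],[0.95,-0.86,0,0,0,0,40],[0.95,-0.86,0,0,0,0,40],[0.95,-0.86,0,0,0,0,40]]]'
python3 -m crank '[[[0.44,-0.44,0,0,0,0.5,40],[0,0,0,0,0,1,40],[0,0,0,0,0,1,40],[0,0,0,0,0,1,40],[0,0,0,0,0,1,40],[0,0,0,0,0,1,40],[0,0,0,0,0,1,40],[0,0,0,0,0,1,40]]]'
python3 -m crank '[[[0,0,0,0,0,1,40],[0,0,0,0,0,0.88,40],[0,0,0,0,0,0.5,40],[0,0,0,0,0,0,40],[0,0,0,0,0,0,40],[0,0,0,0,0,0,40],[0,0,0,0,0,0,40],[0,0,0,0,0,0,40]]]'
python3 - <<'E'
from h import *
go(440,234.1,14,99.6)
cv2.imwrite("pics/w3.png",capture("wrist"))
E
```

```text
time_s: 7.45
eef_pos: [449.9, 223.8, 91.6]
ee_rot: [0.0, 0.715, 0.699, 0.0]
force: [0.6, 0.4, -4.3]
grip_width: 0.544
grip_force: 62.7
time_s: 8.25
eef_pos: [440.1, 234.2, 91.5]
ee_rot: [-0.0, 0.97, 0.245, 0.0]
force: [0.5, -0.4, -4.9]
grip_width: 0.541
grip_force: 62.7
time_s: 9.05
eef_pos: [440.0, 234.2, 91.3]
ee_rot: [0.0, 0.996, 0.084, 0.0]
force: [0.2, -0.8, -5.3]
grip_width: 0.545
grip_force: 62.7
t 9.1 pos [440.  234.2  91.3] yawY -80.4 F [ 0.2 -0.8 -5.3] grip 0.55 62.7 q6 1.66
 +0 turn [  0.     0.   -22.49] shift first [-0.    0.    3.09] after turn [ 0.   -0.    3.09]
 +180 turn [ 0.   -0.    0.01] shift first [-0.    0.    3.09] after turn [-0.    0.    3.09]
```

View pics/w3.png

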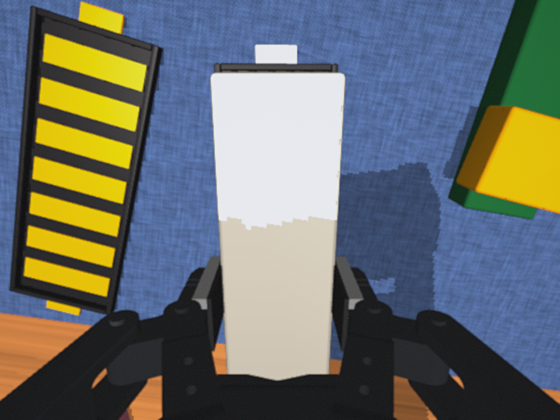

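White stone is level and lined up over its tray: tray end edge at columns 215–338, tab (276,54), stone centre column 278. Lower it.

```bash
python3 -m crank '[[[0,0,0.5,0,0,0,40],[0,0,0.6,0,0,0,40],[0,0,0.6,0,0,0,40],[0,0,0.5,0,0,0,40],[0,0,0.4,0,0,0,40],[0,0,0.25,0,0,0,40],[0,0,0.1,0,0,0,40],[0,0,0.05,0,0,0,40]]]'
python3 -m crank '[[[0,0,0.05,0,0,0,40],[0,0,0.03,0,0,0,40],[0,0,0,0,0,0,40],[0,0,0,0,0,0,40],[0,0,0,0,0,0,40],[0,0,0,0,0,0,40],[0,0,0,0,0,0,40],[0,0,0,0,0,0,40]]]'
```

```text
time_s: 9.9
eef_pos: [440.2, 234.2, 16.3]
ee_rot: [-0.0, 0.996, 0.084, 0.0]
force: [0.1, 0.4, -5.0]
grip_width: 0.546
grip_force: 62.7
time_s: 10.7
eef_pos: [440.0, 234.2, 14.3]
ee_rot: [0.0, 0.996, 0.084, 0.0]
force: [-0.8, -0.1, -4.3]
grip_width: 0.548
grip_force: 62.7
```

```bash
python3 -m crank '[[[0,0,0.03,0,0,0,40],[0,0,0.03,0,0,0,40],[0,0,0.02,0,0,0,40],[0,0,0,0,0,0,40],[0,0,0,0,0,0,40],[0,0,0,0,0,0,40],[0,0,0,0,0,0,40],[0,0,0,0,0,0,40]]]'
```

```text
time_s: 11.5
eef_pos: [440.1, 234.2, 14.0]
ee_rot: [0.0, 0.996, 0.084, 0.0]
force: [-9.6, -3.5, 18.6]
grip_width: 0.547
grip_force: 65.5
```

```bash
python3 -m crank '[[[0,0,-0.04,0,0,0,65],[0,0,0,0,0,0,70],[0,0,0,0,0,0,75],[0,0,0,0,0,0,80],[0,0,-0.2,0,0,0,80],[0,0,-0.6,0,0,0,85],[0,0,-0.9,0,0,0,85],[0,0,-1,0,0,0,85]]]'
python3 - <<'E'
from h import *
cv2.imwrite("pics/w4.png",capture("wrist"))
go(503.3,42.5,100,-4.5)
E
```

```text
time_s: 12.3
eef_pos: [439.7, 234.1, 81.5]
ee_rot: [0.0, 0.996, 0.084, -0.0]
force: [0.6, -0.1, 0.9]
grip_width: 0.994
grip_force: 0.0
t 12.3 pos [441.7 234.8  85.5] yawY -80.4 F [3.  1.3 4.5] grip 1.00 0.0 q6 1.66
 +0 turn [ 0.02 -0.04 -9.48] shift first [ 1.15  7.99 -0.58] after turn [-7.47  3.06 -0.58]
 +180 turn [-0.04 -0.03 13.02] shift first [ 1.15  7.99 -0.58] after turn [ 7.47 -3.06 -0.58]
```

View pics/w4.png

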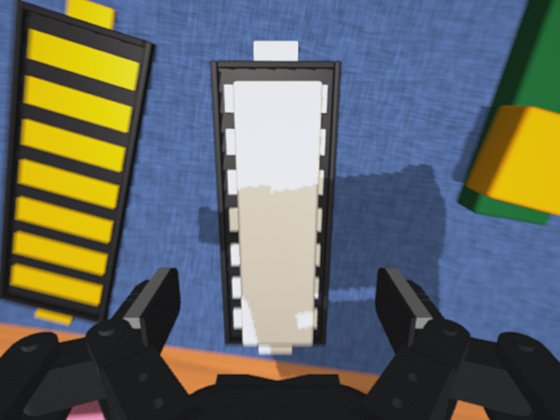

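White lies in its tray: stone top rows 82–346, tray edges 63–342. I project these to check, since parallax shifts the higher face.

```bash
python3 - <<'E'
from h import *
a,b=wplane((279,82),30),wplane((278,346),30);c,d=wplane((276,62),11),wplane((276,343),11)
print(a,b,(a+b)/2,np.linalg.norm(a-b));print(c,d,(c+d)/2,np.linalg.norm(c-d))
E
```

```text
[526.17009487 248.16707044  30.        ] [354.98558734 219.83284179  30.        ] [440.5778411  233.99995612  30.        ] 173.51358486235887
[537.80632928 251.85703914  11.        ] [341.96387955 219.15680827  11.        ] [439.88510441 235.50692371  11.        ] 198.55369605067636
```

```bash
python3 -m crank '[[[0.14,0.99,-0.1,0,0,0,85],[0.14,0.99,-0.1,0,0,0,85],[0.14,0.99,-0.1,0,0,0,85],[0.14,0.99,-0.1,0,0,0,85],[0.14,0.99,0,0,0,0,85],[0.14,0.99,0,0,0,0,85],[0.14,0.99,0,0,0,0,85],[0.14,0.99,0,0,0,0,85]]]'
python3 -m crank '[[[0,0,0,0,0,-1,85],[0,0,0,0,0,-1,85],[0,0,0,0,0,-1,85],[0,0,0,0,0,-1,85],[0,0,0,0,0,-1,85],[0,0,0,0,0,-1,85],[0,0,0,0,0,-1,85],[0,0,0,0,0,-1,85]]]'
python3 -m crank '[[[0,0,0,0,0,-1,85],[0,0,0,0,0,-0.48,85],[0,0,0,0,0,0,85],[0,0,0,0,0,0,85],[0,0,0,0,0,0,85],[0,0,0,0,0,0,85],[0,0,0,0,0,0,85],[0,0,0,0,0,0,85]]]'
python3 - <<'E'
from h import *
go(503.3,42.5,34,-4.5)
E
```

```text
time_s: 13.15
eef_pos: [501.0, 42.6, 91.0]
ee_rot: [0.0, 0.996, 0.084, 0.0]
force: [1.1, 0.5, -0.2]
grip_width: 0.992
grip_force: 0.0
time_s: 13.95
eef_pos: [500.7, 43.7, 91.0]
ee_rot: [0.0, 0.799, 0.601, 0.0]
force: [-0.9, -0.3, -0.5]
grip_width: 1.0
grip_force: 0.0
time_s: 14.75
eef_pos: [500.7, 43.6, 90.8]
ee_rot: [0.0, 0.735, 0.678, -0.0]
force: [-0.4, 0.0, -0.5]
grip_width: 0.994
grip_force: 0.0
t 14.8 pos [500.7  43.6  90.8] yawY -4.6 F [-0.4  0.  -0.5] grip 0.99 0.0 q6 -0.07
 +0 turn [ 0.    0.   -0.01] shift first [-0.04  0.11  2.27] after turn [-0.04  0.11  2.27]
 +180 turn [ 0.   -0.   22.49] shift first [-0.04  0.11  2.27] after turn [ 0.04 -0.11  2.27]
```

```bash
python3 -m crank '[[[0.04,0.11,0.2,0,0,0,85],[0,0,0.5,0,0,0,85],[0,0,0.5,0,0,0,85],[0,0,0.5,0,0,0,85],[0,0,0.37,0,0,0,85],[0,0,0.15,0,0,0,85],[0,0,0.05,0,0,0,85],[0,0,0,0,0,0,85]]]'
python3 -m crank '[[[0,0,0,0,0,0,40],[0,0,0,0,0,0,40],[0,0,0,0,0,0,40],[0,0,0,0,0,0,40],[0,0,0,0,0,0,40],[0,0,0,0,0,0,40],[0,0,0,0,0,0,40],[0,0,0,0,0,0,40]]]' 60
python3 -m crank '[[[0,0,-0.1,0,0,0,40],[0,0,-0.2,0,0,0,40],[0,0,-0.3,0,0,0,40],[0,0,-0.35,0,0,0,40],[0,0,-0.35,0,0,0,40],[0,0,-0.35,0,0,0,40],[0,0,-0.35,0,0,0,40],[0,0,-0.3,0,0,0,40]]]'
python3 - <<'E'
from h import *
go(442.3,371.3,90,82.75)
E
```

```text
time_s: 15.55
eef_pos: [503.7, 44.4, 34.2]
ee_rot: [0.0, 0.735, 0.678, 0.0]
force: [-0.4, 0.5, -0.1]
grip_width: 0.997
grip_force: 0.0
time_s: 16.35
eef_pos: [503.6, 44.4, 34.7]
ee_rot: [0.0, 0.735, 0.679, 0.0]
force: [-1.9, 0.2, 6.0]
grip_width: 0.541
grip_force: 63.2
time_s: 17.15
eef_pos: [503.6, 44.4, 92.4]
ee_rot: [0.0, 0.735, 0.678, 0.0]
force: [-0.5, 0.5, -4.8]
grip_width: 0.547
grip_force: 62.3
t 17.1 pos [503.6  44.4  92.4] yawY -4.5 F [-0.5  0.5 -4.8] grip 0.55 62.3 q6 -0.06
 +0 turn [  0.     0.   -10.91] shift first [12.84 -3.48  0.1 ] after turn [ 4.08 12.66  0.1 ]
 +180 turn [ 0.   -0.   11.59] shift first [12.84 -3.48  0.1 ] after turn [ -4.08 -12.66   0.1 ]
```

```bash
python3 -m crank '[[[0.5,-0.15,0,0,0,0,40],[0.95,-0.25,0,0,0,0,40],[0.95,-0.25,0,0,0,0,40],[0.95,-0.25,0,0,0,0,40],[0.95,-0.25,0,0,0,0,40],[0.95,-0.25,0,0,0,0,40],[0.95,-0.25,0,0,0,0,40],[0.95,-0.25,0,0,0,0,40]]]'
python3 -m crank '[[[0.95,-0.25,0,0,0,0,40],[0.95,-0.25,0,0,0,0,40],[0.95,-0.25,0,0,0,0,40],[0.95,-0.25,0,0,0,0,40],[0.95,-0.25,0,0,0,0,40],[0.6,-0.2,0,0,0,0,40],[0.34,-0.13,0,0,0,-0.5,40],[0,0,0,0,0,-1,40]]]'
python3 -m crank '[[[0,0,0,0,0,-1,40],[0,0,0,0,0,-1,40],[0,0,0,0,0,-1,40],[0,0,0,0,0,-1,40],[0,0,0,0,0,-1,40],[0,0,0,0,0,-1,40],[0,0,0,0,0,-1,40],[0,0,0,0,0,-1,40]]]'
python3 -m crank '[[[0,0,0,0,0,-0.9,40],[0,0,0,0,0,-0.5,40],[0,0,0,0,0,0,40],[0,0,0,0,0,0,40],[0,0,0,0,0,0,40],[0,0,0,0,0,0,40],[0,0,0,0,0,0,40],[0,0,0,0,0,0,40]]]'
python3 - <<'E'
from h import *
go(442.3,371.3,14.5,82.75)
cv2.imwrite("pics/w5.png",capture("wrist"))
E
```

```text
time_s: 17.95
eef_pos: [469.4, 228.0, 91.3]
ee_rot: [-0.0, 0.735, 0.679, -0.0]
force: [0.2, 0.4, -5.2]
grip_width: 0.55
grip_force: 62.4
time_s: 18.75
eef_pos: [441.2, 372.5, 91.1]
ee_rot: [-0.0, 0.658, 0.753, -0.0]
force: [0.2, -0.8, -4.8]
grip_width: 0.54
grip_force: 62.3
time_s: 19.55
eef_pos: [441.7, 371.4, 91.2]
ee_rot: [-0.0, 0.158, 0.987, -0.0]
force: [0.6, -0.8, -3.4]
grip_width: 0.541
grip_force: 62.3
time_s: 20.35
eef_pos: [442.2, 371.3, 91.5]
ee_rot: [-0.0, 0.064, 0.998, 0.0]
force: [-0.7, 0.1, -3.9]
grip_width: 0.545
grip_force: 62.3
t 20.4 pos [442.2 371.3  91.5] yawY 82.6 F [-0.7  0.1 -3.9] grip 0.55 62.3 q6 -0.95
 +0 turn [ 0.   -0.   -0.01] shift first [-0.   -0.    3.08] after turn [-0.   -0.    3.08]
 +180 turn [-0.   -0.   22.49] shift first [-0.   -0.    3.08] after turn [0.   0.   3.08]
```

View pics/w5.png

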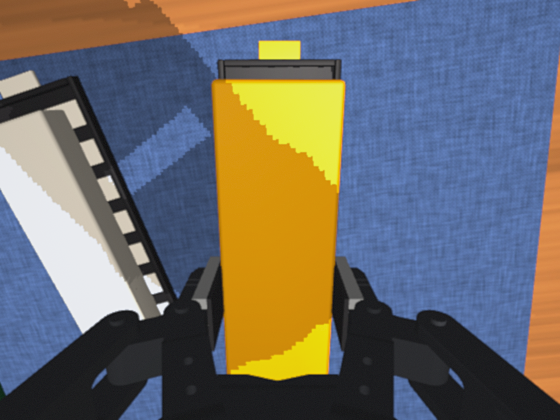

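Yellow is lined up with its tray: tray far edge row 61, tab (279,49), stone far edge row 80. I check the fore-aft offset by projection.

```bash
python3 - <<'E'
from h import *
p=sense()["eef_pos"]
for n,a,z in(("stone",(278,80),108),("trayedge",(279,60),11)):
    w=wplane(a,z);print(n,w.round(1),np.linalg.norm((w-p)[:2]).round(1))
E
python3 -m crank '[[[0,0,0.5,0,0,0,40],[0,0,0.6,0,0,0,40],[0,0,0.6,0,0,0,40],[0,0,0.5,0,0,0,40],[0,0,0.4,0,0,0,40],[0,0,0.25,0,0,0,40],[0,0,0.1,0,0,0,40],[0,0,0.05,0,0,0,40]]]'
```

```text
stone [358.7 382.1 108. ] 84.2
trayedge [342.7 384.9  11. ] 100.5
time_s: 21.2
eef_pos: [442.4, 371.4, 16.6]
ee_rot: [0.0, 0.064, 0.998, 0.0]
force: [-0.1, -0.1, -4.1]
grip_width: 0.541
grip_force: 62.3
```

```bash
python3 -m crank '[[[0,0,0.04,0,0,0,40],[0,0,0.04,0,0,0,40],[0,0,0.03,0,0,0,40],[0,0,0,0,0,0,40],[0,0,0,0,0,0,40],[0,0,0,0,0,0,40],[0,0,0,0,0,0,40],[0,0,0,0,0,0,40]]]'
```

```text
time_s: 22.0
eef_pos: [442.2, 371.3, 13.8]
ee_rot: [0.0, 0.064, 0.998, 0.0]
force: [-0.4, -0.1, -4.7]
grip_width: 0.545
grip_force: 62.3
```

```bash
python3 -m crank '[[[0,0,0.02,0,0,0,40],[0,0,0.02,0,0,0,40],[0,0,0,0,0,0,40],[0,0,0,0,0,0,40],[0,0,0,0,0,0,40],[0,0,0,0,0,0,40],[0,0,0,0,0,0,40],[0,0,0,0,0,0,40]]]'
```

```text
time_s: 22.8
eef_pos: [442.3, 371.4, 13.7]
ee_rot: [0.0, 0.064, 0.998, 0.0]
force: [-3.4, -2.7, 5.9]
grip_width: 0.541
grip_force: 63.5
```

Contact. Release, then head for green.

```bash
python3 -m crank '[[[0,0,-0.02,0,0,0,65],[0,0,0,0,0,0,70],[0,0,0,0,0,0,75],[0,0,0,0,0,0,80],[0,0,-0.2,0,0,0,80],[0,0,-0.6,0,0,0,85],[0,0,-0.9,0,0,0,85],[0,0,-1,0,0,0,85]]]'
python3 - <<'E'
from h import *
cv2.imwrite("pics/w6.png",capture("wrist"));cv2.imwrite("pics/t6.png",cv2.resize(capture("top")[140:280,110:330],None,fx=3.6,fy=3.6,interpolation=cv2.INTER_CUBIC))
go(557.5,91.9,100,89.5)
E
```

```text
time_s: 23.6
eef_pos: [442.2, 371.3, 82.5]
ee_rot: [0.0, 0.064, 0.998, 0.0]
force: [0.7, 0.6, -0.3]
grip_width: 0.996
grip_force: 0.0
t 23.7 pos [443.9 372.3  85.3] yawY 82.7 F [-0.2  0.6 -0.3] grip 0.99 0.0 q6 -0.95
 +0 turn [ 0.03  0.04 -0.86] shift first [ -5.94 -10.54  -0.6 ] after turn [ -4.64 -11.18  -0.59]
 +180 turn [ 0.07 -0.04 21.64] shift first [ -5.94 -10.54  -0.6 ] after turn [ 4.64 11.18 -0.59]
```

View pics/t6.png

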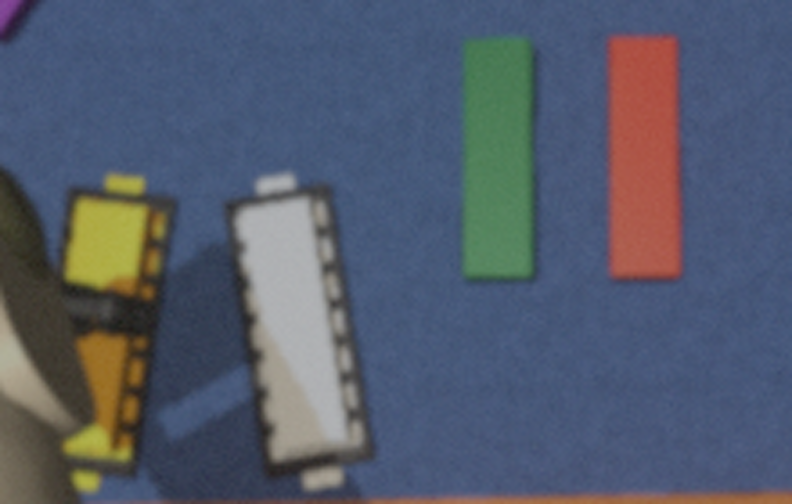

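View pics/w6.png

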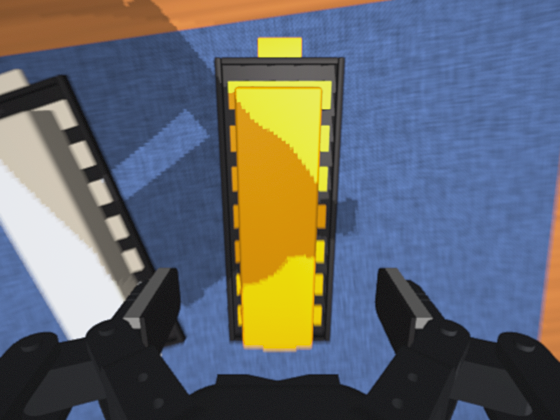

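Yellow sits inside its tray (stone columns 236–322 between lips 222–340, rows 86–350). Green (crop 464–534, 38–278) and red (610–682, 38–278) stand free.

```bash
python3 - <<'E'
from h import *
for n,C in(("g",((465,38),(534,38),(534,277),(464,278))),("r",((610,38),(678,38),(682,277),(611,278)))):
    P=np.array([plane("top",(np.array(u)+.5)/3.6-.5+(110,140),27) for u in C]);e=P[0]+P[1]-P[2]-P[3];print(n,P.mean(0).round(1),np.linalg.norm(e)/2,np.degrees(np.arctan2(e[1],e[0])))
go(557,91.8,100,89.5)
E
```

```text
g [556.2  91.3  27. ] 169.46344703437921 -0.7095388211260053
r [554.1 -10.2  27. ] 169.44029051745434 -0.6963512819954725
t 23.7 pos [443.9 372.3  85.3] yawY 82.7 F [-0.2  0.6 -0.3] grip 0.99 0.0 q6 -0.95
 +0 turn [ 0.03  0.04 -0.86] shift first [ -5.92 -10.55  -0.6 ] after turn [ -4.62 -11.18  -0.59]
 +180 turn [ 0.07 -0.04 21.64] shift first [ -5.92 -10.55  -0.6 ] after turn [ 4.62 11.18 -0.59]
```

```bash
python3 -m crank '[[[-0.5,-0.88,-0.1,0,0,0,85],[-0.5,-0.88,-0.1,0,0,0,85],[-0.5,-0.88,-0.1,0,0,0,85],[-0.5,-0.88,0,0,0,0,85],[-0.5,-0.88,0,0,0,0,85],[-0.5,-0.88,0,0,0,0,85],[-0.5,-0.88,0,0,0,0,85],[-0.5,-0.88,0,0,0,0,85]]]'
python3 -m crank '[[[-0.5,-0.88,0,0,0,0,85],[-0.5,-0.88,0,0,0,0,85],[-0.5,-0.88,0,0,0,0,85],[-0.45,-0.84,0,0,0,0,85],[0,0,0,0,0,-0.83,85],[0,0,0,0,0,0,85],[0,0,0,0,0,0,85],[0,0,0,0,0,0,85]]]'
python3 - <<'E'
from h import *
go(556.3,91.6,10,89.3)
E
```

```text
time_s: 24.5
eef_pos: [519.2, 183.0, 88.6]
ee_rot: [0.0, 0.064, 0.998, 0.0]
force: [0.2, 0.6, 0.2]
grip_width: 0.995
grip_force: 0.0
time_s: 25.3
eef_pos: [556.0, 91.9, 88.4]
ee_rot: [0.0, 0.007, 1.0, 0.0]
force: [0.6, 0.3, 0.4]
grip_width: 0.997
grip_force: 0.0
t 25.3 pos [556.   91.9  88.4] yawY 89.2 F [0.6 0.3 0.4] grip 1.00 0.0 q6 -1.60
 +0 turn [ 0.    0.   -0.01] shift first [-0.01 -0.01  3.14] after turn [-0.01 -0.01  3.14]
 +180 turn [ 0.   -0.   22.49] shift first [-0.01 -0.01  3.14] after turn [0.01 0.01 3.14]
```

Descend, grip and lift green.

```bash
python3 -m crank '[[[0,0,0.4,0,0,0,85],[0,0,0.6,0,0,0,85],[0,0,0.6,0,0,0,85],[0,0,0.6,0,0,0,85],[0,0,0.5,0,0,0,85],[0,0,0.3,0,0,0,85],[0,0,0.14,0,0,0,85],[0,0,0,0,0,0,85]]]'
python3 -m crank '[[[0,0,0,0,0,0,40],[0,0,0,0,0,0,40],[0,0,0,0,0,0,40],[0,0,0,0,0,0,40],[0,0,0,0,0,0,40],[0,0,0,0,0,0,40],[0,0,0,0,0,0,40],[0,0,0,0,0,0,40]]]' 60
python3 -m crank '[[[0,0,-0.1,0,0,0,40],[0,0,-0.3,0,0,0,40],[0,0,-0.5,0,0,0,40],[0,0,-0.6,0,0,0,40],[0,0,-0.6,0,0,0,40],[0,0,-0.5,0,0,0,40],[0,0,-0.4,0,0,0,40],[0,0,-0.2,0,0,0,40]]]'
python3 - <<'E'
from h import *
go(543,-247.4,90,90.4)
E
```

```text
time_s: 26.1
eef_pos: [556.1, 91.5, 9.6]
ee_rot: [-0.0, 0.006, 1.0, -0.0]
force: [-0.8, -0.1, -0.3]
grip_width: 0.996
grip_force: 0.0
time_s: 26.9
eef_pos: [556.7, 91.6, 10.8]
ee_rot: [0.001, 0.006, 1.0, 0.0]
force: [-1.1, 1.6, 6.6]
grip_width: 0.545
grip_force: 63.1
time_s: 27.7
eef_pos: [556.4, 91.4, 91.0]
ee_rot: [0.001, 0.006, 1.0, -0.0]
force: [1.3, -0.5, -3.2]
grip_width: 0.541
grip_force: 62.2
t 27.7 pos [556.4  91.4  91. ] yawY 89.3 F [ 1.3 -0.5 -3.2] grip 0.54 62.2 q6 -1.60
 +0 turn [-0.    0.01 -0.14] shift first [  0.37 -13.56   0.04] after turn [  0.63 -13.55   0.04]
 +180 turn [1.000e-02 0.000e+00 2.236e+01] shift first [  0.37 -13.56   0.04] after turn [-0.63 13.55  0.04]
```

```bash
python3 -m crank '[[[0,-0.5,0,0,0,-0.14,40],[0.05,-0.93,0,0,0,0,40],[0.05,-0.95,0,0,0,0,40],[0.05,-0.95,0,0,0,0,40],[0.05,-0.95,0,0,0,0,40],[0.05,-0.95,0,0,0,0,40],[0.05,-0.95,0,0,0,0,40],[0.05,-0.95,0,0,0,0,40]]]'
python3 -m crank '[[[0.05,-0.95,0,0,0,0,40],[0.05,-0.95,0,0,0,0,40],[0.05,-0.95,0,0,0,0,40],[0.05,-0.95,0,0,0,0,40],[0.05,-0.95,0,0,0,0,40],[0.05,-0.92,0,0,0,0,40],[0,-0.75,0,0,0,0,40],[0,0,0,0,0,0,40]]]'
python3 - <<'E'
from h import *
go(543,-247.4,14.5,90.4)
cv2.imwrite("pics/w7.png",capture("wrist"))
E
```

```text
time_s: 28.5
eef_pos: [548.0, -87.8, 89.6]
ee_rot: [-0.0, -0.004, 1.0, 0.0]
force: [0.2, -0.2, -4.0]
grip_width: 0.545
grip_force: 62.2
time_s: 29.3
eef_pos: [541.8, -249.5, 89.5]
ee_rot: [-0.0, -0.002, 1.0, -0.0]
force: [0.0, 0.3, -4.1]
grip_width: 0.548
grip_force: 62.4
t 29.3 pos [ 541.8 -249.5   89.5] yawY 90.3 F [ 0.   0.3 -4.1] grip 0.55 62.4 q6 -2.20
 +0 turn [-0.   -0.   -0.01] shift first [-0.05  0.09  3.  ] after turn [-0.05  0.09  3.  ]
 +180 turn [-0.    0.   22.49] shift first [-0.05  0.09  3.  ] after turn [ 0.05 -0.09  3.  ]
```

View pics/w7.png

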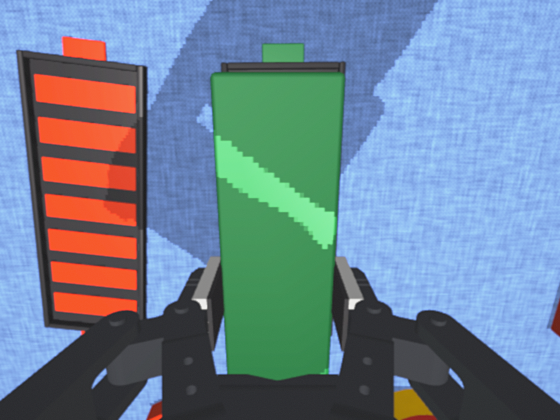

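Green tray's far edge spans columns 222–345 (tab 283) against the stone's centre column 278, so a 2–3 mm shift in +y is needed. Apply it and lower.

```bash
python3 -m crank '[[[-0.04,0.11,0.4,0,0,0,40],[0,0,0.6,0,0,0,40],[0,0,0.6,0,0,0,40],[0,0,0.5,0,0,0,40],[0,0,0.4,0,0,0,40],[0,0,0.25,0,0,0,40],[0,0,0.15,0,0,0,40],[0,0,0.05,0,0,0,40]]]'
python3 -m crank '[[[0,0,0.03,0,0,0,40],[0,0,0.03,0,0,0,40],[0,0,0.02,0,0,0,40],[0,0,0,0,0,0,40],[0,0,0,0,0,0,40],[0,0,0,0,0,0,40],[0,0,0,0,0,0,40],[0,0,0,0,0,0,40]]]'
```

```text
time_s: 30.15
eef_pos: [543.1, -244.7, 15.9]
ee_rot: [0.0, -0.004, 1.0, 0.0]
force: [0.6, 0.3, -3.6]
grip_width: 0.546
grip_force: 62.4
time_s: 30.95
eef_pos: [543.0, -244.7, 14.1]
ee_rot: [0.0, -0.004, 1.0, -0.0]
force: [0.5, -0.0, -3.2]
grip_width: 0.545
grip_force: 62.4
```

```bash
python3 -m crank '[[[0,0,0.02,0,0,0,40],[0,0,0.02,0,0,0,40],[0,0,0,0,0,0,40],[0,0,0,0,0,0,40],[0,0,0,0,0,0,40],[0,0,0,0,0,0,40],[0,0,0,0,0,0,40],[0,0,0,0,0,0,40]]]'
```

```text
time_s: 31.75
eef_pos: [543.1, -244.7, 13.8]
ee_rot: [0.0, -0.004, 1.0, -0.0]
force: [-2.9, 1.6, 5.7]
grip_width: 0.546
grip_force: 63.4
```

```bash
python3 -m crank '[[[0,0,-0.02,0,0,0,65],[0,0,0,0,0,0,70],[0,0,0,0,0,0,75],[0,0,0,0,0,0,80],[0,0,-0.2,0,0,0,80],[0,0,-0.6,0,0,0,85],[0,0,-0.9,0,0,0,85],[0,0,-1,0,0,0,85]]]'
python3 - <<'E'
from h import *
cv2.imwrite("pics/w8.png",capture("wrist"))
go(554.3,-10.3,90,89.3)
E
```

```text
time_s: 32.55
eef_pos: [543.0, -244.7, 82.7]
ee_rot: [0.0, -0.004, 1.0, -0.0]
force: [0.1, -0.1, 0.2]
grip_width: 0.996
grip_force: 0.0
t 32.6 pos [ 544.8 -245.8   87.4] yawY 90.4 F [ 2.3 -1.1  4.2] grip 1.00 0.0 q6 -2.20
 +0 turn [-0.03  0.04  0.14] shift first [-0.45  9.42 -0.14] after turn [-0.27  9.42 -0.1 ]
 +180 turn [ -0.07  -0.05 -22.36] shift first [-0.45  9.42 -0.14] after turn [ 0.27 -9.42 -0.1 ]
```

View pics/w8.png

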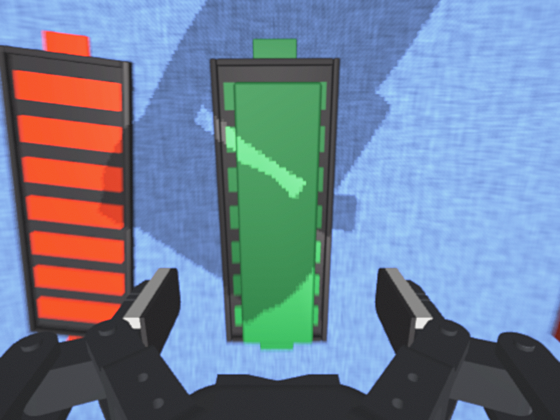

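Green sits in its tray (columns 236–322, rows 83–345, lips 214–338). Now red.

```bash
python3 -m crank '[[[-0.05,0.94,0,0,0,0,85],[-0.05,0.94,0,0,0,0,85],[-0.05,0.94,0,0,0,0,85],[-0.05,0.94,0,0,0,0,85],[-0.05,0.94,0,0,0,0,85],[-0.05,0.94,0,0,0,0,85],[-0.05,0.94,0,0,0,0,85],[-0.05,0.94,0,0,0,0,85]]]'
python3 -m crank '[[[-0.05,0.94,0,0,0,0,85],[0,0.92,0,0,0,0.14,85],[0,0,0,0,0,0,85],[0,0,0,0,0,0,85],[0,0,0,0,0,0,85],[0,0,0,0,0,0,85],[0,0,0,0,0,0,85],[0,0,0,0,0,0,85]]]'
python3 - <<'E'
from h import *
go(554.3,-10.3,10,89.3)
E
```

```text
time_s: 33.4
eef_pos: [552.0, -55.7, 82.2]
ee_rot: [0.001, -0.004, 1.0, -0.0]
force: [-0.6, 0.4, -0.1]
grip_width: 0.996
grip_force: 0.0
time_s: 34.2
eef_pos: [552.6, -10.5, 81.0]
ee_rot: [-0.0, 0.006, 1.0, -0.0]
force: [0.7, -0.2, 0.2]
grip_width: 0.998
grip_force: 0.0
t 34.2 pos [552.6 -10.5  81. ] yawY 89.3 F [ 0.7 -0.2  0.2] grip 1.00 0.0 q6 -1.79
 +0 turn [-0.   -0.   -0.01] shift first [-0.07  0.01  2.84] after turn [-0.07  0.01  2.84]
 +180 turn [-0.    0.   22.49] shift first [-0.07  0.01  2.84] after turn [ 0.07 -0.01  2.84]
```

```bash
python3 -m crank '[[[-0.07,0,0.4,0,0,0,85],[0,0,0.6,0,0,0,85],[0,0,0.6,0,0,0,85],[0,0,0.5,0,0,0,85],[0,0,0.4,0,0,0,85],[0,0,0.25,0,0,0,85],[0,0,0.09,0,0,0,85],[0,0,0,0,0,0,85]]]'
python3 -m crank '[[[0,0,0,0,0,0,40],[0,0,0,0,0,0,40],[0,0,0,0,0,0,40],[0,0,0,0,0,0,40],[0,0,0,0,0,0,40],[0,0,0,0,0,0,40],[0,0,0,0,0,0,40],[0,0,0,0,0,0,40]]]' 60
python3 -m crank '[[[0,0,-0.1,0,0,0,40],[0,0,-0.3,0,0,0,40],[0,0,-0.5,0,0,0,40],[0,0,-0.6,0,0,0,40],[0,0,-0.6,0,0,0,40],[0,0,-0.6,0,0,0,40],[0,0,-0.4,0,0,0,40],[0,0,-0.2,0,0,0,40]]]'
python3 - <<'E'
from h import *
go(540.5,-382.7,90,83.4)
E
```

```text
time_s: 35.0
eef_pos: [554.4, -10.1, 10.0]
ee_rot: [0.0, 0.006, 1.0, -0.0]
force: [0.9, -0.2, 0.3]
grip_width: 0.997
grip_force: 0.0
time_s: 35.8
eef_pos: [554.8, -9.9, 10.9]
ee_rot: [0.001, 0.006, 1.0, 0.0]
force: [-1.1, 1.5, 6.4]
grip_width: 0.547
grip_force: 63.2
time_s: 36.6
eef_pos: [554.6, -10.2, 93.9]
ee_rot: [0.001, 0.006, 1.0, -0.0]
force: [0.1, -0.1, -3.9]
grip_width: 0.542
grip_force: 62.2
t 36.6 pos [554.6 -10.2  93.9] yawY 89.3 F [ 0.1 -0.1 -3.9] grip 0.54 62.2 q6 -1.79
 +0 turn [-0.    0.01  0.74] shift first [  0.38 -14.91   0.16] after turn [ -1.15 -14.87   0.15]
 +180 turn [-2.000e-02 -0.000e+00 -2.176e+01] shift first [  0.38 -14.91   0.16] after turn [ 1.15 14.87  0.15]
```

```bash
python3 -m crank '[[[0,-0.5,0,0,0,0,40],[0.03,-0.93,0,0,0,0,40],[0.03,-0.96,0,0,0,0,40],[0.03,-0.96,0,0,0,0,40],[0.03,-0.96,0,0,0,0,40],[0.03,-0.96,0,0,0,0,40],[0.03,-0.96,0,0,0,0,40],[0.03,-0.96,0,0,0,0,40]]]'
python3 -m crank '[[[0.03,-0.96,0,0,0,0,40],[0.03,-0.96,0,0,0,0,40],[0.03,-0.96,0,0,0,0,40],[0.03,-0.96,0,0,0,0,40],[0.03,-0.96,0,0,0,0,40],[0.02,-0.96,0,0,0,0,40],[0,-0.96,0,0,0,0,40],[0,-0.6,0,0,0,0,40]]]'
python3 -m crank '[[[0,-0.4,0,0,0,0.4,40],[0,0,0,0,0,0.34,40],[0,0,0,0,0,0,40],[0,0,0,0,0,0,40],[0,0,0,0,0,0,40],[0,0,0,0,0,0,40],[0,0,0,0,0,0,40],[0,0,0,0,0,0,40]]]'
python3 - <<'E'
from h import *
go(540.5,-382.7,14.5,83.4)
cv2.imwrite("pics/w9.png",capture("wrist"))
E
```

```text
time_s: 37.4
eef_pos: [546.1, -191.5, 91.7]
ee_rot: [-0.001, 0.006, 1.0, 0.0]
force: [0.5, -0.4, -3.9]
grip_width: 0.54
grip_force: 62.3
time_s: 38.2
eef_pos: [539.1, -375.0, 91.4]
ee_rot: [-0.001, 0.007, 1.0, 0.0]
force: [-0.6, -0.3, -4.7]
grip_width: 0.542
grip_force: 62.3
time_s: 39.0
eef_pos: [540.3, -382.6, 92.6]
ee_rot: [0.0, 0.058, 0.998, -0.0]
force: [-0.2, 0.3, -3.2]
grip_width: 0.541
grip_force: 62.4
t 39.0 pos [ 540.3 -382.6   92.6] yawY 83.4 F [-0.2  0.3 -3.2] grip 0.54 62.4 q6 -2.25
 +0 turn [-0.  0. -0.] shift first [-0.01 -0.    3.12] after turn [-0.01 -0.    3.12]
 +180 turn [ 0.   0.  22.5] shift first [-0.01 -0.    3.12] after turn [0.01 0.   3.12]
```

View pics/w9.png

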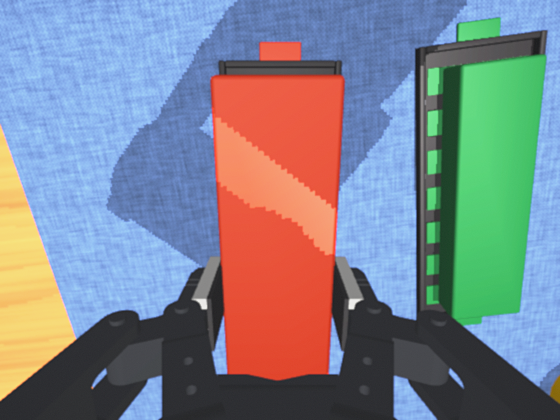

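Red is centred over its tray (tray edge columns 220–341, stone centre 278). Lower.

```bash
python3 -m crank '[[[0,0,0.5,0,0,0,40],[0,0,0.6,0,0,0,40],[0,0,0.6,0,0,0,40],[0,0,0.5,0,0,0,40],[0,0,0.4,0,0,0,40],[0,0,0.25,0,0,0,40],[0,0,0.15,0,0,0,40],[0,0,0.05,0,0,0,40]]]'
python3 -m crank '[[[0,0,0.03,0,0,0,40],[0,0,0.03,0,0,0,40],[0,0,0.02,0,0,0,40],[0,0,0.02,0,0,0,40],[0,0,0,0,0,0,40],[0,0,0,0,0,0,40],[0,0,0,0,0,0,40],[0,0,0,0,0,0,40]]]'
```

```text
time_s: 39.85
eef_pos: [540.3, -382.7, 16.1]
ee_rot: [0.0, 0.058, 0.998, -0.0]
force: [-1.2, 0.3, -4.1]
grip_width: 0.544
grip_force: 62.4
time_s: 40.65
eef_pos: [540.3, -382.8, 14.0]
ee_rot: [0.0, 0.058, 0.998, -0.0]
force: [0.1, 0.1, -1.9]
grip_width: 0.546
grip_force: 62.4
```

Force is already unloading, so it is at contact. Ease down a hair, then release and rise.

```bash
python3 -m crank '[[[0,0,0.02,0,0,0,40],[0,0,0,0,0,0,40],[0,0,0,0,0,0,40],[0,0,0,0,0,0,65],[0,0,0,0,0,0,70],[0,0,0,0,0,0,75],[0,0,0,0,0,0,80],[0,0,0,0,0,0,80]]]'
python3 -m crank '[[[0,0,-0.2,0,0,0,85],[0,0,-0.6,0,0,0,85],[0,0,-0.9,0,0,0,85],[0,0,-1,0,0,0,85],[0,0,-1,0,0,0,85],[0,0,-1,0,0,0,85],[0,0,-1,0,0,0,85],[0,0,-1,0,0,0,85]]]'
python3 - <<'E'
from h import *
t=capture("scene");cv2.imwrite("pics/w10.png",cv2.resize(t[110:340,130:410],None,fx=2.5,fy=2.5,interpolation=cv2.INTER_CUBIC))
cv2.imwrite("pics/w11.png",capture("wrist"))
E
```

```text
time_s: 41.45
eef_pos: [540.2, -382.7, 13.2]
ee_rot: [0.0, 0.058, 0.998, -0.0]
force: [0.6, -0.9, -0.3]
grip_width: 0.939
grip_force: 0.0
time_s: 42.25
eef_pos: [540.2, -382.7, 183.4]
ee_rot: [0.001, 0.058, 0.998, -0.001]
force: [-0.8, 0.3, 0.1]
grip_width: 0.994
grip_force: 0.0
```

View pics/w10.png

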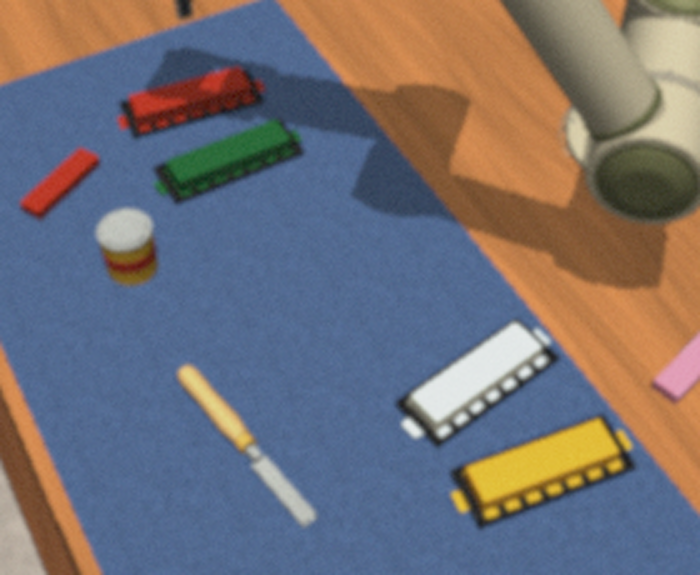

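View pics/w11.png

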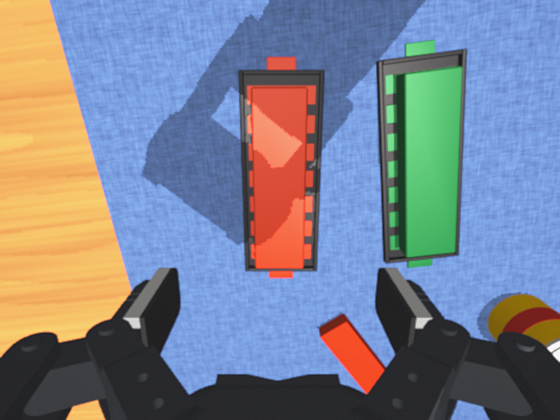

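All four stones lie flat in their own trays: red at crop (192,100), green (230,155), white (478,380), yellow (545,465). The tin and chisel are in place and the gripper is clear.

```bash
python3 -c "
from rig import *
print(finish_job())"
```

```text
the job is handed in; nothing more can be done
None
```

The job is handed in at about 42 s: all four stones lie flat in the trays of their own colours and the tin and chisel look unmoved in the last pictures; the rig gave no verdict.

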